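# Nest the treat cups and shut the counter bay

### The job

Tidy away the steel treat cups on the shop counter: nest all three by width inside the open-topped bay, with the widest cup staying in the bay, the middle cup standing upright on its floor and the narrowest cup standing upright on the floor of the middle one. Lower the cups in rather than dropping them, and push the bay's gate fully shut until it snaps past its spring catch. Leave the bin, the jar and the bone biscuit where they are.

Things in the scene. Friction and masses are not known exactly. Their poses are not given: they have to be found in the camera images.
- wide_cup: Widest and shallowest cup, already standing in the bay: 84 mm across the rim, 76 mm at the foot, 52 mm tall; mouth 76 mm inside, floor about 69 mm across. Stainless steel, round, open top, tapering to the foot; wall and floor 4 mm thick. Origin: centre of its underside, z up its axis. 
- middle_cup: Middle cup, on the counter to the robot's right: 62 mm across the rim, 52 mm at the foot, 72 mm tall; mouth 54 mm inside, floor about 44 mm across; about 0.12 kg. Stainless steel, round, open top, tapering to the foot; wall and floor 4 mm thick. Origin: centre of its underside, z up its axis. Nested, its underside is 4 mm above the wide cup's, its rim 24 mm above the wide cup's.
- narrow_cup: Narrowest and tallest cup, on the counter to the robot's right: 42 mm across the rim, 34 mm at the foot, 92 mm tall; about 0.08 kg. Stainless steel, round, open top, tapering to the foot; wall and floor 4 mm thick. Origin: centre of its underside, z up its axis. Nested, its underside is 4 mm above the middle cup's, its rim 24 mm above the middle cup's.
- bay: Low slate-blue bay fixed on the counter to the robot's left, open top: 170 x 170 mm outside, three walls 55 mm high and 10 mm thick, floor 8 mm thick; its fourth side (its own -x) is the gate. Origin: centre of its underside; x from the gate to the back wall, y towards the hinge side. A small steel spring roller catch sits inside by the gate, at the -y wall.
- gate (a joint): Gate angle in rad: 0 fully shut, growing as it swings out (to 1.6). A slate-blue upright panel 170 mm long, 12 mm thick, top edge 79 mm above the counter, on a vertical hinge; it stays where it is left. Below about 0.1 rad the spring catch resists (about 5 N at 100 mm from the hinge); past about 0.04 rad it snaps in and holds at 0.
- gate_hinge (a point): Point on the gate's vertical hinge axis, level with its top edge (79 mm above the counter); in the bay's frame at x = -92 mm, y = +85 mm. It turns with the gate: its -y axis points along the gate to the free edge, its -x axis out of the gate's outer face (6 mm from the axis).
- gate_push (a point): Point on the gate's outer face at which to push: 100 mm from the hinge along the gate, 64 mm above the counter. It turns with the gate; its -x axis points out of that face. A small brass knob stands 26 mm out of the same face 145 mm from the hinge, 35 mm above the counter.
- treat_bin: Bystander: open cardboard bin of biscuits, 160 x 110 mm, 100 mm high. Origin: centre of its underside.
- treat_jar: Bystander: amber glass jar with a lid, 72 mm across, 105 mm tall. Origin: centre of its underside.
- bone_biscuit: Bystander: bone-shaped biscuit lying flat, about 90 x 46 mm, 14 mm thick. Origin: centre of its underside.
Not all that is in view belongs to the job. Leave any green, purple or turquoise look-alike of the wide_cup alone.

How it is judged:
By the outcome, as a careful person would: the job done as asked, in the order asked, and still so for the second after the job is handed in, with the robot touching nothing.
It also fails if it takes over 72 s, if anything falls off the work surface, if the arm or the gripper's body presses on something with over 40 N, if the wrist force passes 120 N, or if a joint passes its speed limit or range.

### The arm

A 6-joint arm with a two-finger parallel gripper is mounted at the origin on the work surface. World frame = base frame: x ahead of the robot, y to its left, z up, the work surface at z = 0. Lengths are in m, angles in degrees, forces in N, time in s.
With the tool pointing down it reaches from about 0.35 to 0.925 m from the base axis. Payload 6.4 kg.
Tool frame: the origin (TCP) lies midway between the tips of the shut fingers; the grasp point (between the pads) lies 19 mm behind it; z points along the fingers, y is the direction in which the jaws open and shut (so a half turn about z gives the same grasp; the last joint's range is limited). The gripper opens to 85 mm and grips with 20 to 120 N. Pads are 22 mm wide; open, the fingers measure 114 mm over their backs; the gripper's body (76 mm by 85 mm) begins 54 mm behind the grasp point. The pads swing forward as they close: fully open they stand 13 mm farther back than shut.
Start: joints at [-9.975, 14.043, 89.255, -0, 76.702, -9.975], TCP at [0.65, 0, 0.231] pointing down, gripper open.
Joint ranges: [-179.41, 179.41], [-58.25, 129.5], [7.25, 145.43], [-54.29, 234.29], [11.92, 165.04], [-157.13, 157.13]. Speed limits (degrees/s): [147.25, 147.25, 180, 180, 180, 180].

### API

Orientations are given as [roll, pitch, yaw] about the fixed x, y, z axes, in that order (R = Rz(yaw) Ry(pitch) Rx(roll)).
In Python, from workcell import manip gives the robot as it stands. Calls block until the motion is done:
- manip.reach(position, orientation): joint-space move of the TCP to a pose.
- manip.movel(position, ori=None, v=0.15, until_force=None): straight line of the TCP; ori=None keeps the orientation; v is the mean speed in m/s. With until_force (N) it stops when the force on the tool has changed by that much, and returns True; else False.
- manip.move_j(angles): joint-space move.
- manip.ungrasp() and manip.grab(): open the fingers fully, or close them until they stop; the grip force is fixed at half the most.
- manip.dwell(seconds).
- manip.ik(position, orientation): joint angles nearest the present ones, or None.
- manip.state(): the state.
- manip.grab_frame(name): name is "scene" or "side" or "wrist"; returns a dict with "image" (400x640x3 uint8, red, green, blue), "mtx" (3x3 intrinsics, pixels), "rvec" (rotation vector, rad) and "tvec" (3), from world to camera coordinates, as OpenCV has them; the wrist camera has in their place "tool_from_camera" (4x4, takes a point from camera to tool coordinates, whose origin is the TCP and whose axes are the flange's). Camera axes: x right, y down, z forward; pixel columns grow to the right and rows downward; lengths in m; the calibration is good to about 2 mm. A picture is of the moment at which its call begins: read the wrist's pose just before it. There is no depth.
A pose or a line that the arm cannot do raises manip.MotionError and nothing moves.
- manip.hand_in(): hands the job in, once; it reports no verdict.
The state is a dict: "t": time; "joint_positions": joint angles; "qvel": joint speeds; "joint_torque": joint torques, N m; "tool_pos": TCP position; "ee_rot": TCP orientation; "force": force on the tool from outside, world axes, zero at the start; "moment": the same for the moment, N m; "grip_width": finger opening in m.
Only numpy, scipy, OpenCV 4.12 (cv2) and the standard library are available. Lean on these libraries where they do the work, as an engineer would, in place of code of your own. Each camera call takes 0.05 s, during which the arm holds its last target. There are 200 camera calls.

## Working session

There is one attempt and no reset: what is moved stays moved. The work goes in short steps, each a Python script; the robot and the scene stay as the last script left them, time stands still between calls to the robot, and variables do not carry over. Pictures are saved under pics/ and viewed, about 8 in all and at most 12, crops included, and the job is handed in when it is done.

```bash
mkdir -p pics; ls; cat > h.py <<'E'
import numpy as np, cv2, pickle
from workcell import manip
def snap(name,fn):
    s=manip.state(); f=manip.grab_frame(name); f['state']=s
    cv2.imwrite(f'pics/{fn}.png',cv2.cvtColor(f['image'],cv2.COLOR_RGB2BGR)); pickle.dump(f,open(f'pics/{fn}.pkl','wb')); return f
def load(fn): return pickle.load(open(f'pics/{fn}.pkl','rb'))
def ray(f,uv):
    d=np.linalg.inv(f['mtx'])@[uv[0],uv[1],1.]
    if 'rvec' in f:
        R=cv2.Rodrigues(np.array(f['rvec'],float))[0]; t=np.array(f['tvec'],float).ravel()
        return -R.T@t, R.T@d
    from scipy.spatial.transform import Rotation as Ro
    T=np.array(f['tool_from_camera']); Rt=Ro.from_euler('xyz',f['state']['ee_rot'],degrees=True).as_matrix()
    return Rt@T[:3,3]+f['state']['tool_pos'], Rt@T[:3,:3]@d
def onz(f,uv,z):
    o,d=ray(f,uv); return o+d*(z-o[2])/d[2]
def proj(f,P):
    P=np.atleast_2d(np.array(P,float))
    if 'rvec' in f: return cv2.projectPoints(P,np.array(f['rvec'],float),np.array(f['tvec'],float),f['mtx'],None)[0][:,0]
    from scipy.spatial.transform import Rotation as Ro
    T=np.array(f['tool_from_camera']); Rt=Ro.from_euler('xyz',f['state']['ee_rot'],degrees=True).as_matrix()
    c=((P-f['state']['tool_pos'])@Rt-T[:3,3])@T[:3,:3]; p=c@f['mtx'].T; return p[:,:2]/p[:,2:]
E
python3 - <<'E'
from h import *
a=snap('scene','s0');b=snap('side','d0')
for f in(a,b): print(ray(f,(320,200)),f['mtx'][0,0])
print(manip.state())
im=np.vstack([cv2.imread('pics/s0.png'),cv2.imread('pics/d0.png')])
E
```

```text
pics
(array([ 0.98243208, -0.47651126,  0.85987275]), array([-0.40013282,  0.50881638, -0.76244068])) 372.96044080054475
(array([ 0.20326626, -0.71744875,  0.80428557]), array([ 0.35843192,  0.69357367, -0.62529891])) 405.7352812955434
{'t': 0.1, 'joint_positions': array([-9.97502734e+00,  1.40799721e+01,  8.93172398e+01,  1.46875941e-03,
        7.67027649e+01, -9.97638052e+00]), 'qvel': array([-0.0268074 , -0.05528022, -0.13629557, -0.09533146, -0.10559302,
        0.04050838]), 'joint_torque': array([-3.55783277e-04, -4.30672574e+01, -3.27129292e+01, -1.74035663e-04,
        2.81168803e-03, -2.06976699e-05]), 'tool_pos': array([6.49502384e-01, 1.01773735e-04, 2.30298592e-01]), 'ee_rot': array([-1.79901783e+02, -1.87273675e-02,  9.00009981e+01]), 'force': array([-0.59366134, -0.78999558,  0.42305369]), 'moment': array([ 0.03256059, -0.04763812,  0.01972809]), 'grip_width': 0.08529908597542149}
```

View pics/s0.png

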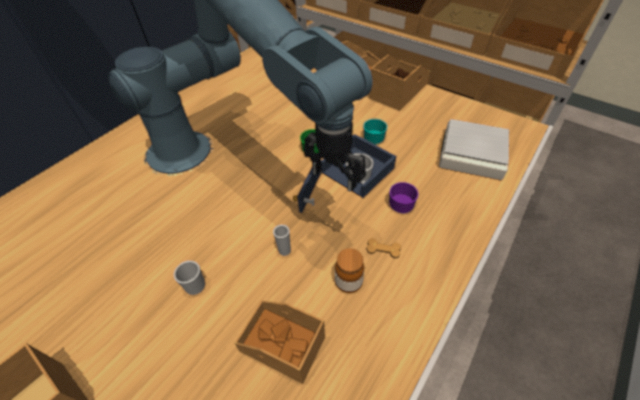

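View pics/d0.png

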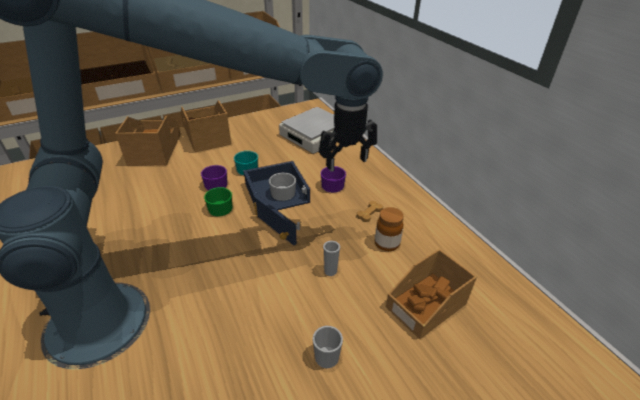

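Scene view: middle cup at (190,278), narrow cup at (283,240), steel wide cup in the bay at about (362,163). Side view: middle (327,347), narrow (331,258), wide in bay (283,186), gate open towards the robot's right. Look-alikes in the side view: green (218,202), turquoise (246,162), purple (214,178) and (333,180). These are all coloured and outside the bay, so none is the target. Next I'll check the choice in an enlarged crop.

```bash
python3 - <<'E'
import cv2,numpy as np
d=cv2.imread('pics/d0.png');s=cv2.imread('pics/s0.png')
def c(im,x,y,w,h,k): return cv2.resize(im[y:y+h,x:x+w],None,fx=k,fy=k,interpolation=cv2.INTER_CUBIC)
A=c(d,235,150,80,100,5)            # 400x500
B=np.vstack([c(d,305,235,50,45,5),c(d,305,320,50,55,5)]) #250x500
cv2.imwrite('pics/c0.png',np.hstack([A,B]))
E
```

```text
(no output)
```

View pics/c0.png

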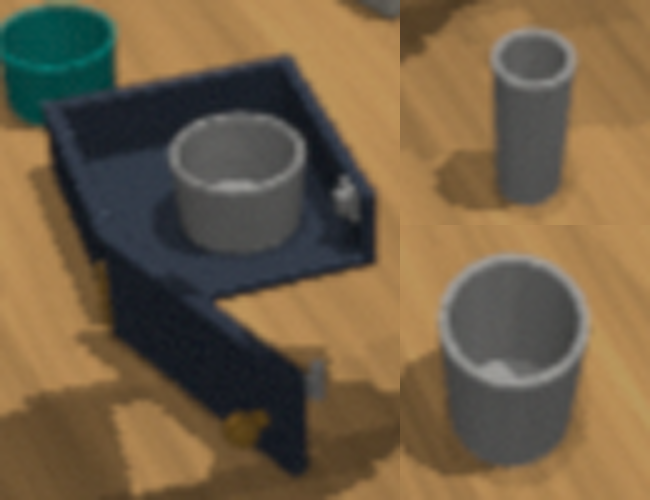

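The crop confirms the plain steel cup inside the bay, the gate hinged at the near-left corner, and the two loose steel cups. Next I'll turn these pixels into positions.

```bash
python3 - <<'E'
from h import *
f=load('d0'); s=load('s0')
px=lambda x,y:(235+x/5-.4,150+y/5-.4)
for n,uv,z,r in [('wide',px(237.5,150),.060,.042),('narrow',(331.2,246.4),.092,.021),('mid',(327.4,339.3),.072,.031)]:
    p=onz(f,uv,z); a=np.linspace(0,6.283,60)
    c=p+np.c_[r*np.cos(a),r*np.sin(a),0*a]; q=proj(f,c)
    print(n,p.round(4),np.hypot(*p[:2]).round(3),'rim px',q.min(0).round(1),q.max(0).round(1),'mean',((q.min(0)+q.max(0))/2).round(1),uv,'scene',proj(s,p).round(1))
B=np.array([onz(f,px(*u),.055) for u in[(45,105),(290,58),(374,190)]]); print(B.round(4),[np.linalg.norm(B[i]-B[i+1]).round(4) for i in(0,1)])
h=onz(f,px(105,245),.079); e=onz(f,px(305,375),.079); print('gate',h,e,np.linalg.norm(e-h), np.degrees(np.arctan2(*(e-h)[1::-1])), np.degrees(np.arctan2(*(B[2]-B[1])[1::-1])), np.degrees(np.arctan2(*(B[1]-B[0])[1::-1])))
E
```

```text
wide [0.5695 0.2511 0.06  ] 0.622 rim px [268.6 171.9] [295.5 187.7] mean [282.1 179.8] (282.1, 179.6) scene [[358.9 161.4]]
narrow [ 0.5539 -0.1025  0.092 ] 0.563 rim px [322.7 240.4] [339.7 252.6] mean [331.2 246.5] (331.2, 246.4) scene [[279.7 230. ]]
mid [ 0.4325 -0.3154  0.072 ] 0.535 rim px [312.1 326.1] [342.7 353.3] mean [327.4 339.7] (327.4, 339.3) scene [[184.7 270.7]]
[[0.4792 0.3582 0.055 ]
 [0.6441 0.3392 0.055 ]
 [0.631  0.1822 0.055 ]] [np.float64(0.166), np.float64(0.1575)]
gate [0.455926   0.17389232 0.079     ] [0.51348782 0.02214688 0.079     ] 0.16229616133281682 -69.22668949916032 -94.76171512303102 -6.590014109697771
```

```bash
python3 - <<'E'
from h import *
manip.reach([.554,-.1025,.26],[180,0,90]); n=snap('wrist','w1')
manip.reach([.4325,-.3154,.24],[180,0,90]); m=snap('wrist','w2'); a=snap('scene','s1'); d=snap('side','d1')
print(manip.state()['t'],np.array(n['tool_from_camera']).round(3), n['mtx'].round(1))
print(proj(n,[.5539,-.1025,.092]),proj(m,[.4325,-.3154,.072]))
c=lambda fn,x,y,w,h,k: cv2.resize(cv2.imread(f'pics/{fn}.png')[y:y+h,x:x+w],None,fx=k,fy=k,interpolation=cv2.INTER_AREA if k<1 else cv2.INTER_CUBIC)
top=np.hstack([c('w1',0,0,640,400,.625),c('w2',0,0,640,400,.625)])
bot=np.hstack([c('s1',290,110,120,105,10/3),c('d1',230,148,120,105,10/3)])
cv2.imwrite('pics/v1.png',np.vstack([top,bot]))
E
```

```text
1.8917 [[-0.    -0.96  -0.281  0.071]
 [ 1.    -0.     0.    -0.   ]
 [-0.    -0.281  0.96  -0.143]
 [ 0.     0.     0.     1.   ]] [[323.1   0.  320.5]
 [  0.  323.1 202.7]
 [  0.    0.    1. ]]
[[320.53252395 182.88720468]] [[319.77737619 183.82775801]]
```

View pics/v1.png

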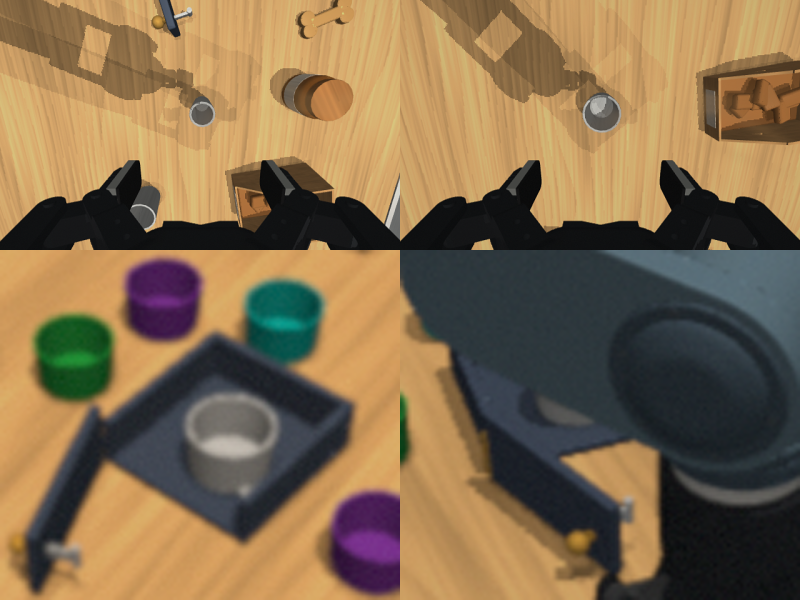

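In the wrist views the narrow rim is at about (323,182) and the middle rim at about (322,181), within 2-3 px of prediction, so the side-view fixes hold to about 2 mm. In the scene crop the gate stands open, with its brass knob on the outside and a steel striker on the inside. Next: grasp the middle cup and carry it next to the bay.

```bash
python3 - <<'E'
from h import *
n,m=load('w1'),load('w2')
pm=onz(m,(321.6,180.8),.072); pn=onz(n,(323.2,182.4),.092); print(pm,pn)
x,y=pm[:2]
manip.movel([x,y,.0465],v=.2)
print(manip.state()['force'])
manip.grab(); s=manip.state(); print('grip',s['grip_width'],s['force'],s['t'])
manip.movel([x,y,.25],v=.2)
manip.reach([.5695,.165,.25],[180,0,90]); manip.dwell(.2)
f=snap('wrist','w3'); s=manip.state(); print(s['grip_width'],s['force'],s['t'],s['tool_pos'],proj(f,[.5695,.2511,.06]))
E
```

```text
[ 0.43429091 -0.31234931  0.072     ] [ 0.55652758 -0.10201229  0.092     ]
[ 0.28559852  0.33103868 -0.07989913]
grip 0.05909239888723039 [-1.78298405  2.03389814  6.83568196] 3.3833
0.05887778891711181 [-0.04698197 -0.04803585 -1.54315058] 6.6 [0.56966561 0.16431137 0.25002425] [[320.28222204  90.81541303]]
```

View pics/w3.png

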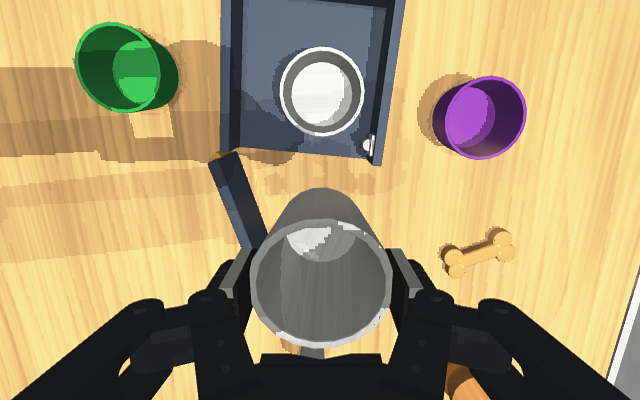

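The wide cup's rim is centred at about (321.5,91) against a prediction of (320.3,90.8). The held middle cup is upright with its rim at about (320.5,282), and the gate's top strip runs from (222,157) to (255,245). Now I'll place the middle cup using rim-circle fits.

```bash
cat >> h.py <<'E'
from scipy.optimize import fsolve
def rim(f,box,z,r):
    "centre of a horizontal circle of radius r at height z from its pixel box (x0,x1,y0,y1)"
    a=np.linspace(0,6.283,90); t=np.array([box[0]+box[1],box[2]+box[3]])/2
    def e(p):
        q=proj(f,np.c_[p[0]+r*np.cos(a),p[1]+r*np.sin(a),z+0*a]); return (q.min(0)+q.max(0))/2-t
    p=fsolve(e,onz(f,t,z)[:2]); q=proj(f,np.c_[p[0]+r*np.cos(a),p[1]+r*np.sin(a),z+0*a]); return p,np.ptp(q,0)
E
python3 - <<'E'
from h import *
f=load('w3')
w,sw=rim(f,(280,363,47,135),.06,.042); print('wide',w,sw)
z=.25-.0465+.072
h,sh=rim(f,(250,391,218,347),z,.031); tp=f['state']['tool_pos']; off=h-tp[:2]; print('held',h,sh,'off',off)
a,b=onz(f,(222,157),.079),onz(f,(255,245),.079); print('gate',a,b,np.degrees(np.arctan2(*(b-a)[1::-1])))
for u in[(374,163),(220,152),(389,14)]: print(onz(f,u,.055))
off[0]=0
t=w-off if abs(off[1])<.006 else w
print('target',t)
manip.movel([*t,.14],v=.2); manip.movel([*t,.085],v=.12)
hit=manip.movel([*t,.0570],v=.04,until_force=5); s=manip.state(); print('hit',hit,s['tool_pos'],s['force'],s['t'])
E
```

```text
wide [0.57069944 0.2493571 ] [86.05052928 90.88684878]
held [0.56947429 0.16452383] [151.42976057 134.54937088] off [-0.00022994  0.00036614]
gate [0.47384085 0.1894548  0.079     ] [0.50048878 0.09670955 0.079     ] -73.96937349582153
[0.62588989 0.17938961 0.055     ]
[0.46489712 0.19119499 0.055     ]
[0.63359932 0.31889918 0.055     ]
target [0.57069944 0.24899096]
hit True [0.57042341 0.24899756 0.06043395] [-0.07789617  0.6486949   5.06867959] 8.65
```

```bash
python3 - <<'E'
from h import *
f=snap('side','d2'); g=snap('scene','s2')
c=lambda fn,x,y,w,h,k: cv2.resize(cv2.imread(f'pics/{fn}.png')[y:y+h,x:x+w],None,fx=k,fy=k,interpolation=cv2.INTER_CUBIC)
cv2.imwrite('pics/v2.png',np.hstack([c('d2',235,130,80,110,5),c('s2',320,100,80,110,5)]))
E
```

```text
(no output)
```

View pics/v2.png

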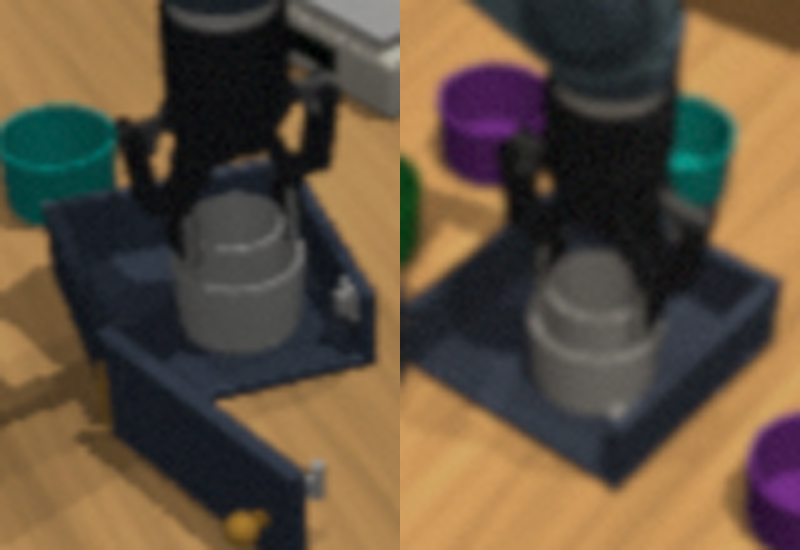

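Both views show the middle cup seated in the wide cup between the fingers (side crop: middle front rim row 248, wide front rim row 288). I'll check those rows against the nested height, press to a firm contact, release and retreat.

```bash
python3 - <<'E'
from h import *
f=load('d2'); a=np.linspace(0,6.283,90)
for z,r in((.084,.031),(.087,.031),(.06,.042)):
    q=proj(f,np.c_[.5706+r*np.cos(a),.2492+r*np.sin(a),z+0*a]); print(z,(q.max(0)[1]-130+.4)*5)
x,y,_=manip.state()['tool_pos']
manip.ungrasp(); s=manip.state(); print(s['force'],s['grip_width'])
manip.movel([x,y,.17],v=.15); 
manip.movel([x,y-.06,.23],v=.2); manip.dwell(.1); snap('wrist','w4'); print(manip.state()['t'])
E
```

```text
0.084 249.00780252846755
0.087 244.9715565012961
0.06 291.660448954144
[-0.22525095 -0.87092563 -0.61732037] 0.08541741643512928
10.7417
```

View pics/w4.png

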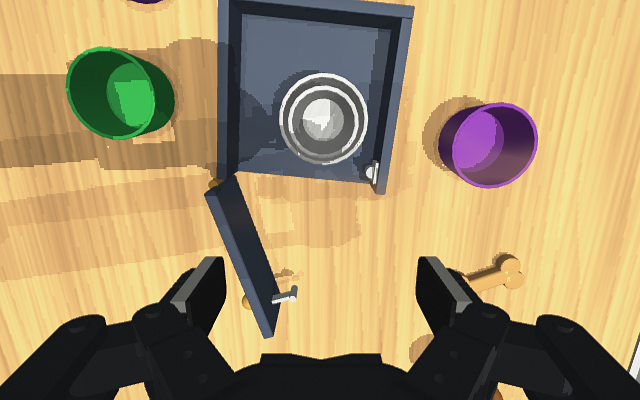

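The middle cup is nested concentrically, with its rim centred at about (323,120). The gate's top outer edge runs from (205,193) to (264,338). Before grasping the narrow cup I'll check jar clearance.

```bash
python3 - <<'E'
from h import *
f=load('w4'); n=load('w1')
print('mid',rim(f,(286,360,82.5,157.5),.084,.031),'wide',rim(f,(279,368,72,163),.06,.042))
j=onz(n,(531,162),.105); print('jar',j)
a,b=onz(f,(205,193),.079),onz(f,(264,338),.079); print('gate outer top',a,b,np.linalg.norm(b-a),np.degrees(np.arctan2(*(b-a)[1::-1])))
for u in[(384,194),(412,8),(221,0)]: print(onz(f,u,.055))
E
```

```text
mid (array([0.57058625, 0.24940222]), array([71.94485605, 74.18916898])) wide (array([0.57109073, 0.25014788]), array([90.12702331, 93.09936747]))
jar [ 0.74910421 -0.07997432  0.105     ]
gate outer top [0.46039287 0.1839417  0.079     ] [0.50776111 0.02301377 0.079     ] 0.1677544292783717 -73.59850342961245
[0.63246984 0.17692386 0.055     ]
[0.64742242 0.34333592 0.055     ]
[0.48247434 0.3496054  0.055     ]
```

```bash
python3 - <<'E'
from h import *
x,y=.5560,-.1020
manip.reach([x,y,.23],[180,0,90]); manip.dwell(.1); 
manip.movel([x,y,.070],v=.2); manip.grab(); s=manip.state(); print('grip',s['grip_width'],s['force'],s['t'])
manip.movel([x,y,.27],v=.2)
manip.movel([.5706,.165,.27],v=.25); manip.dwell(.2); f=snap('wrist','w5'); s=manip.state(); print(s['grip_width'],s['force'],s['t'],s['tool_pos'])
E
```

```text
grip 0.03935513445075194 [ 0.0447154  -0.66890071  4.26340887] 13.4083
0.03912642482403295 [ 0.09826705 -1.3028658  -1.77956224] 16.025 [0.57071582 0.16416388 0.27006898]
```

View pics/w5.png

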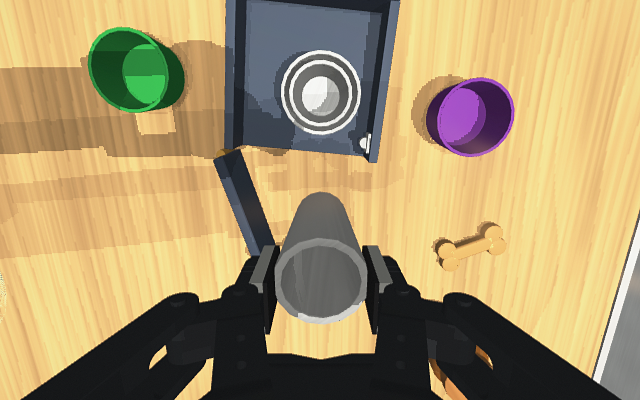

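The narrow cup is held upright (rim box 274–367 × 238–323), and the nested middle cup's rim is centred at about (321,93).

```bash
python3 - <<'E'
from h import *
f=load('w5')
m,sm=rim(f,(288,354,60,126),.084,.031); h,sh=rim(f,(274,367,238,323),.292,.021); off=h-f['state']['tool_pos'][:2]
print(m,sm,h,sh,off)
t=(m+[.5706,.2494])/2; t[1]-=np.clip(off[1],-.003,.003); print(t)
manip.movel([*t,.19],v=.2); manip.movel([*t,.108],v=.12)
hit=manip.movel([*t,.0835],v=.04,until_force=5); s=manip.state(); print('hit',hit,s['tool_pos'],s['force'],s['t'])
snap('side','d3');snap('scene','s3')
c=lambda fn,x,y,w,h,k: cv2.resize(cv2.imread(f'pics/{fn}.png')[y:y+h,x:x+w],None,fx=k,fy=k,interpolation=cv2.INTER_CUBIC)
cv2.imwrite('pics/v3.png',np.hstack([c('d3',235,130,80,110,5),c('s3',320,100,80,110,5)]))
a=np.linspace(0,6.283,90)
for z,r in((.108,.021),(.084,.031)):
    q=proj(load('d3'),np.c_[.5706+r*np.cos(a),.2494+r*np.sin(a),z+0*a]); print(z,(q.max(0)[1]-130+.4)*5)
E
```

```text
[0.57122334 0.2479217 ] [64.20724771 67.71801342] [0.57050521 0.16443104] [99.93712383 89.07682999] [-0.00021809  0.00039945]
[0.57091167 0.24826141]
hit True [0.57089375 0.24837185 0.08714499] [0.02388289 0.1342867  3.95476423] 18.1083
0.108 206.64941208596116
0.084 248.8337219266654
```

View pics/v3.png

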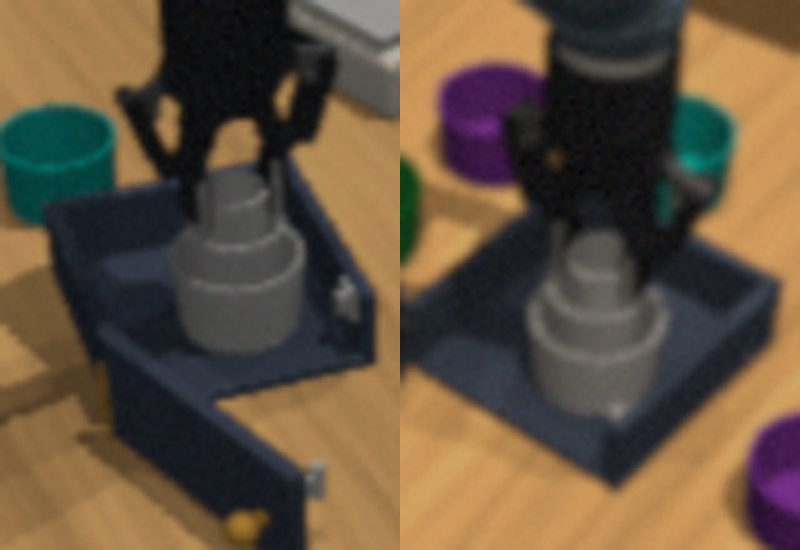

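The narrow front rim sits at row 206, as predicted for the nested height. I'll release, retreat, then close the gate with the shut fingers along its arc.

```bash
python3 - <<'E'
from h import *
x,y,_=manip.state()['tool_pos']
manip.ungrasp(); manip.movel([x,y,.22],v=.15)
manip.reach([.45,.07,.22],[180,0,16]); manip.grab(); print(manip.state()['grip_width'],manip.state()['t'])
H=np.array([.464,.1845]); yaw0=84.5
def pose(g,out,z=.054):   # g gate angle deg, out = gap+half finger from outer face
    th=np.radians(yaw0-90-g); d=np.array([np.cos(th),np.sin(th)]); n=np.array([d[1],-d[0]])
    return [*(H+.1*d+(.006+out)*n),z],[180,0,yaw0-g]
p,o=pose(68,.045); print(p)
manip.movel([p[0],p[1],.22],ori=o); manip.movel(p,v=.12); s=manip.state(); print(s['force'],s['t'])
for g in range(68,9,-6):
    p,o=pose(g,.011); manip.movel(p,ori=o,v=.08); s=manip.state(); print(g,s['force'].round(1))
hit=None
p,o=pose(0,.011-.014); hit=manip.movel(p,ori=o,v=.04,until_force=18); s=manip.state(); print('hit',hit,s['tool_pos'],p,s['force'],s['t'])
E
```

```text
0.00015409772114212685 21.4583
[np.float64(0.44350172799211446), np.float64(0.07413324393328062), 0.054]
[0.32763306 1.08708206 0.00192488] 23.2417
68 [-0.4 -0.1 -0.4]
62 [ 0.2 -0.4  0.1]
56 [ 0.3  0.1 -0.1]
50 [ 0.2  0.1 -0.6]
44 [ 0.1 -0.1 -0.7]
38 [-0.5  0.6  0.6]
32 [-0.7  0.5 -0.5]
26 [ 0.2 -0.4  0. ]
20 [-0.4  0.7 -0.3]
14 [0.3 0.5 0.7]
hit True [0.55988556 0.15937679 0.0538628 ] [np.float64(0.5632520825791573), np.float64(0.17192923615287609), 0.054] [-0.5952425  -4.33789634  2.50515257] 27.0583
```

```bash
python3 - <<'E'
from h import *
n=np.array([.0958,.9954,0]); p0=manip.state()['tool_pos']
hit=manip.movel(list(p0+n*.010),v=.02,until_force=22); s=manip.state(); print(hit,((s['tool_pos']-p0)@n),s['force'])
manip.movel(list(p0-n*.05),v=.15); manip.movel(list(p0-n*.07+[0,0,.18]),v=.2); manip.dwell(.1); 
snap('wrist','w6'); snap('side','d4'); snap('scene','s4'); print(manip.state()['t'])
c=lambda fn,x,y,w,h,k: cv2.resize(cv2.imread(f'pics/{fn}.png')[y:y+h,x:x+w],None,fx=k,fy=k,interpolation=cv2.INTER_CUBIC)
cv2.imwrite('pics/v4.png',np.vstack([np.hstack([c('d4',235,140,80,70,5),c('s4',310,110,80,70,5)]),c('w6',160,0,320,100,2.5)]))
E
```

```text
True -0.0001837784789699108 [-0.11761586 -4.20273343  3.29062574]
29.1833
```

View pics/v4.png

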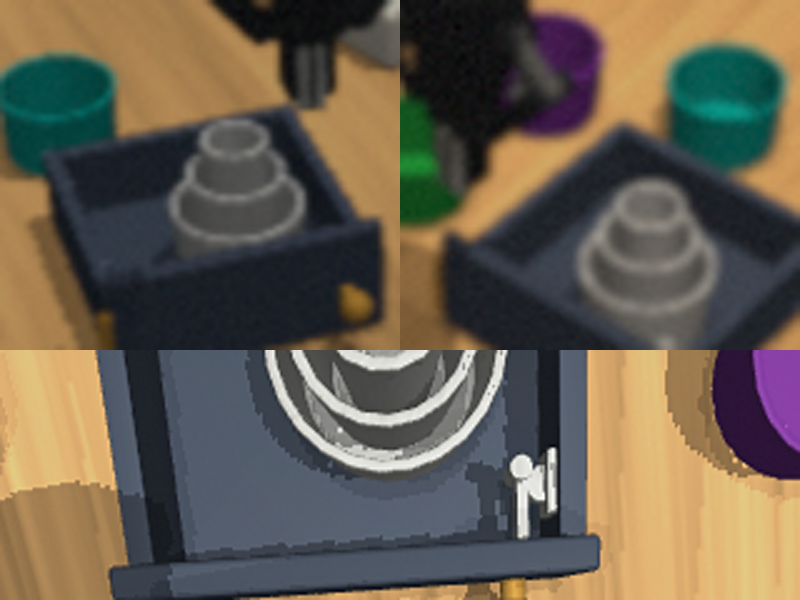

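The nest stands upright in all views. The gate lies flush across the front, its striker ball at (521,465) past the roller at (540,485). One numeric check on the gate angle, then hand in.

```bash
python3 - <<'E'
from h import *
f=load('w6'); P=lambda x,y,z: onz(f,(160+x/2.5,(y-350)/2.5),z)
a,b=P(112,570,.079),P(600,536,.079); print('gate dir',np.degrees(np.arctan2(*(b-a)[1::-1])),a,b)
a,b=P(98,352,.055),P(132,560,.055); print('hinge wall dir',np.degrees(np.arctan2(*(a-b)[1::-1])))
a,b=P(586,352,.055),P(586,535,.055); print('other wall dir',np.degrees(np.arctan2(*(a-b)[1::-1])))
s=manip.state(); print(s['force'],s['t'],s['tool_pos']); manip.hand_in()
E
```

```text
gate dir -5.41435312053673 [0.46600327 0.18970071 0.079     ] [0.63289996 0.17388215 0.079     ]
hinge wall dir 85.17771332211207
other wall dir 84.7490247789831
[-9.83095870e-02  4.51996393e-04  5.39391533e-01] 29.1833 [0.55271906 0.08977859 0.2327221 ]
the job is handed in; nothing more can be done
```

I handed the job in at 29.2 s of the 72 s allowed, and my last checks found all three cups nested in the bay and the gate shut. The hand-in gives no verdict.

- **Cups:** I lowered the middle cup into the wide cup and the narrow cup into the middle one, each until light contact of about 5 N, and then released it. In the side view both rims sat at the heights expected when nested (row 248 against 249 predicted, and 206 against 207). After the gate was shut, the nest stood upright and concentric in all three camera views.
- **Gate:** I pushed it shut along its arc with the closed fingers. It stopped firmly, and a second push of 22 N moved it no further. The last wrist picture shows its striker past the catch roller. The gate lies at -5.4° against about -5.0° for the bay, which is flush within measuring error.
- **Disagreements:**
  - The middle cup made contact about 2 mm higher than computed and the narrow cup about 1 mm, but both rim heights agreed with full seating.
  - Both held cups looked 4–7% smaller in the wrist images than computed.
  - My estimates of the hinge position differed by about 5 mm. This did not affect closing the gate.
- **Bystanders:** I did not go near the bin, the jar, the biscuit or the coloured look-alikes. I did not measure them again at the end.

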